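# Scrape a stuck offcut out of a tilted T-slot bed

## Task

A metal offcut is lodged in the lower T-slot of the tilted clamping bed. Take the slot scraper from the upper slot, set its keel into the lower slot behind the offcut and push the offcut along and out of the slot's open left end, so that it drops into the tray there. Leave the scraper standing in the lower slot; do not touch the offcut with the fingers, and do not disturb the multimeter, the solder reel or the folding key set.

Things in the scene. Friction and masses are not known exactly. Their poses are not given: they have to be found in the camera images.
- bed: Plain aluminium slotted bed, 150 x 240 x 30 mm, fixed on a stand, its face tilted 22 degrees towards the robot. Origin: centre of its top face. x: up the slope, away from the robot; y: along the two T-slots to their open left end (y = +120 mm; an end plate shuts them at y = -120 mm); z: out of the face, leaning 22 degrees from vertical towards the robot.
- scraper: Slot scraper, loose, 0.35 kg, starts with its sole on the bed and its keel in the upper slot, axes as the bed's. Origin: centre of the sole's underside. Sole 54 (x) x 96 (y) x 8 mm. Below its front half a keel 14 mm wide, from y = +2 to +48 mm, reaches 15 mm down into a slot with 4 mm play each side; its front face (y = +48 mm) pushes.
- scraper_grip (a point): Centre of the scraper's black grip bar, 54 mm above the sole's underside; axes as scraper. The bar is 20 mm thick (x, grasp it across this), 92 mm long (y) and 48 mm high (z, from 30 to 78 mm above the sole's underside).
- keel_front (a point): Middle of the lower front edge of the scraper's keel, at [0, 48, -15] mm in the scraper's frame; axes as scraper.
- offcut_center (a point): Centre of the offcut, loose, 0.12 kg: steel bar of inverted-T section, 62 mm long (y), foot 36 mm wide and 10 mm high, stem 16 mm wide, 17 mm high in all; centre 8 mm above its underside. It lies on the lower slot's floor, caught under the lips, and can leave only by the open end; friction alone holds it. Axes as the bed's at the start.
- tray_in (a point): Centre of the inner floor of the shallow grey steel tray (228 x 108 mm inside, rim 16 mm high, long side across the slots), loose on the worktop under the open slot ends; the bed overhangs its near rim. x along its short side, y along its long side, z up.
- multimeter: Hand multimeter in its holster, 155 x 76 x 47 mm, loose bystander left of the tray; origin under its centre.
- solder_reel: Reel of solder wire, 56 mm across, 36 mm high, loose bystander right of the bed; origin under its centre.
- hex_keys: Folding key set, 85 x 20 x 18 mm, loose bystander near the front edge on the left; origin under its centre.
- offcut: The same offcut, but with the origin at the centre of its underside.
- lower_slot_end (a point): Middle of the lower T-slot's mouth at its open end, on the bed's face ([-38, 120, 0] mm in the bed's frame, same axes). Both slots are 20 mm deep: a mouth 22 mm wide for the upper 8 mm, below it an undercut 40 mm wide and 12 mm high. The offcut is lodged in this slot.
- upper_slot_end (a point): The same point of the upper slot, [38, 120, 0] mm in the bed's frame. This slot holds only the scraper at the start.
Not all that is in view belongs to the job. Of the things that look like the offcut, the middle-sized one is meant.

How it is judged:
By the outcome, as a careful person would: the job done as asked, in the order asked, and still so for the second after the job is handed in, with the robot touching nothing.
It also fails if it takes over 38 s, if anything falls off the work surface, if the arm or the gripper's body presses on something with over 40 N, if the wrist force passes 120 N, or if a joint passes its speed limit or range.

## Robot

A 6-joint arm with a two-finger parallel gripper is mounted at the origin on a cart in front of the work surface, level with it; the furniture and walls round the work are solid. World frame = base frame: x ahead of the robot, y to its left, z up, the work surface at z = 0. Lengths are in m, angles in degrees, forces in N, time in s.
With the tool pointing down it reaches from about 0.4 to 0.825 m from the base axis. Payload 7 kg.
Tool frame: the origin (TCP) lies on the centre line of the jaws, within the pads' length; the fingertips stand 11 mm ahead of it and the grasp point (between the pads) lies 8 mm behind it; z points along the fingers, y is the line along which they close (so a half turn about z gives the same grasp; the last joint's range is limited). The gripper opens to 88 mm and grips with 3 to 60 N. Pads are 19 mm wide; open, the fingers measure 130 mm over their backs; the gripper's body (78 mm by 193 mm) begins 47 mm behind the grasp point.
Start: joints at [92.882, 20.546, 0.682, 0, -70.136, -16.507], TCP at [0.159, 0.656, 0.238] pointing down, gripper open.
Joint ranges: [-176.03, 176.03], [-82.01, 121.73], [-58.28, 71.71], [-173.87, 95.51], [-174.79, -0.11], [-173.66, 173.66]. Speed limits (degrees/s): [136.94, 136.94, 172.46, 180, 180, 180].

## Interface

Orientations are given as [roll, pitch, yaw] about the fixed x, y, z axes, in that order (R = Rz(yaw) Ry(pitch) Rx(roll)).
In Python, from plant import r, capture, camera_model, job gives the robot as it stands.
- The arm moves only by the tool drive_tool, never from a script. Its argument "increments" is a list that holds one entry, the list of rows, each a list of 5 numbers: the gripper's target within -1 to 1 (fully open at 1, half-way at 0, shut at -1), then the shift along the tool's x, y, z scaled (see below), then the turn about the tool's z scaled (see below). In form: [[[gripper, tx, ty, tz, roll], ...]]. A call has 1 to 5 rows; each row is the pose to reach, as a shift and turn from the pose commanded when the call began, along the tool's axes at that moment, turning the shorter way round; what a row does not reach only later rows make up. The controller multiplies each number of a shift by 120 mm and each number of a turn by 360 degrees. A row lasts 1/8 s, in which the tool goes at most 62.5 mm and 10.7 degrees, less where a joint would pass 70% of its speed; a pose out of reach is approached as far as the arm can. A call with a number of a shift or a turn outside -1 to 1 is refused whole. A call with a gripper value outside its range is refused whole. The fingers move at their own pace and stop on an object; "squeeze" is the grip in N (left out, the last holds). Time passes only in rows, so rows that repeat a pose let the fingers close. It gives the time, the measured TCP pose, the force, the opening and the grip force at its end, in the units of the state.
- r.get_state(): the state, without advancing time (a new reading comes with each control period).
- capture(name): name is "scene" or "top"; returns the picture (420x560x3 uint8, red, green, blue); there is no depth.
- camera_model(name): a dict with "camera_matrix" (3x3 intrinsics, pixels), "k1" (the pictures are not rectified: a ray, as slopes to the right and down, at radius r is drawn at 1 + k1 r^2 times it, then the intrinsics apply), "rvec" (rotation vector, rad) and "tvec" (3), from world to camera coordinates, as OpenCV has them. Camera axes: x right, y down, z forward; pixel columns grow to the right and rows downward; lengths in m; the calibration is good to about 2 mm. A picture is of the moment at which its call begins. camera_model takes no time and is no camera call.
- job.close_job(): hands the job in; it is judged then, once.
The state is a dict: "time_s": time; "joints": joint angles; "qd": joint speeds; "joint_torque": joint torques, N m; "tcp_pos": TCP position; "eef_rot": TCP orientation; "contact_force": force on the tool from outside, world axes, zero at the start; "moment": the same for the moment, N m; "gripper_width": finger opening in m; "gripper_force": force on a finger pad.
Only numpy, scipy, OpenCV 4.12 (cv2) and the standard library are available. Lean on these libraries where they do the work, as an engineer would, in place of code of your own. Each camera call takes 0.05 s, during which the arm holds its last target. There are 200 camera calls.

## Working session

There is one attempt and no reset: what is moved stays moved. The work goes in short steps, Python scripts to look and compute and a tool call to move; the robot and the scene stay as the last step left them, time stands still between calls to the robot, and variables do not carry over. Pictures are saved under pics/ and viewed, at most 10 in all, crops included, and the job is handed in when it is done.

Besides the shell and the picture viewer there is one more tool, called after "Request:" by a JSON object that holds its "op" and its "data", one argument or row to a line. drive_tool: Moves the arm, as the interface text tells. Its arguments: {"type":"object","properties":{"increments":{"type":"array"},"squeeze":{"type":"number"}},"required":["increments"]}

```bash
mkdir -p pics; ls; python3 - <<'E'
from plant import r, capture, camera_model, job
import cv2
for n in("scene","top"):
    cv2.imwrite(f"pics/{n}0.png",cv2.resize(capture(n)[:,:,::-1],(784,588),interpolation=cv2.INTER_CUBIC)); print(n,camera_model(n))
print(r.get_state())
E
```

```text
pics
scene {'camera_matrix': array([[398.7543629 ,   0.        , 274.60076424],
       [  0.        , 398.7543629 , 210.63903794],
       [  0.        ,   0.        ,   1.        ]]), 'k1': -0.10551625927574995, 'rvec': array([ 1.94780689, -0.63065398,  0.3768385 ]), 'tvec': array([-0.45411625,  0.24614237,  0.97872337])}
top {'camera_matrix': array([[544.54224924,   0.        , 279.052512  ],
       [  0.        , 544.54224924, 205.53889003],
       [  0.        ,   0.        ,   1.        ]]), 'k1': 0.0316590463097459, 'rvec': array([ 2.18676875, -2.19727262,  0.11306261]), 'tvec': array([-0.03046816,  0.53691029,  1.50377994])}
{'time_s': 0.1, 'joints': array([ 9.28821808e+01,  2.05874026e+01,  6.37177453e-01, -1.84751877e-02,
       -7.01369243e+01, -1.65065226e+01]), 'qd': array([ 0.01636197, -0.15912489,  0.06391991,  0.10091957,  0.07393127,
       -0.04506997]), 'joint_torque': array([-9.26468019e-04, -5.84162450e+01,  2.93751365e+01,  7.01555058e+00,
        1.02144544e-02, -5.18152433e-05]), 'tcp_pos': array([0.15892641, 0.65556427, 0.23669923]), 'eef_rot': array([ 1.79911507e+02, -8.11079438e-03, -1.36306262e+01]), 'contact_force': array([ 0.72679097, -0.37445346, -0.70341312]), 'moment': array([-0.01408592,  0.01742817,  0.00360799]), 'gripper_force': 0.0, 'gripper_width': 0.08742020379429791}
```

View pics/scene0.png

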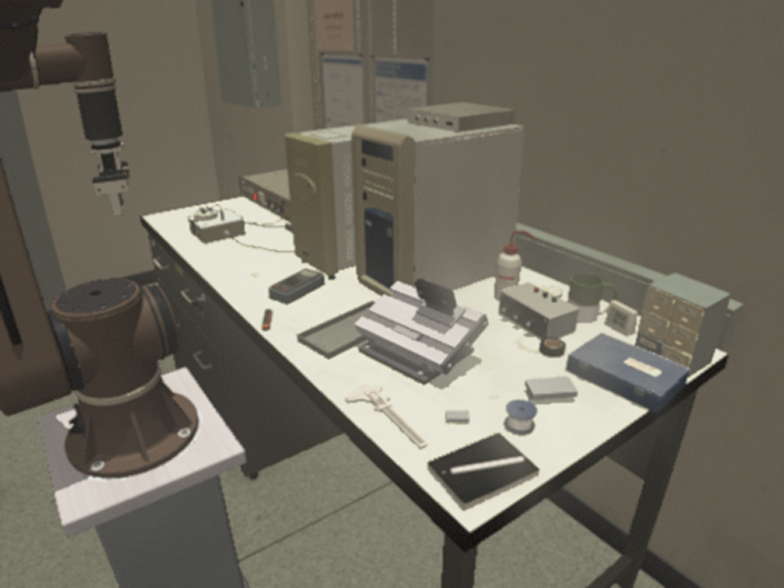

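View pics/top0.png

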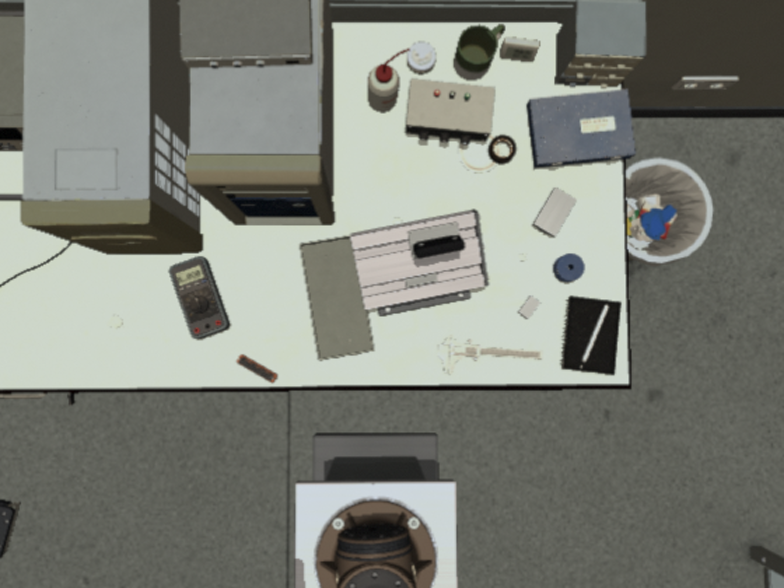

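The top view shows the bed at about (418,262), the scraper's black grip at (438,245), the tray at (337,297), the multimeter at (198,297), the hex keys at (257,368) and the solder reel at (570,267). Offcut candidates are the block at (555,211), which is large and on the table, the block at (529,307), which is small and on the table, and the piece in the lower slot at (422,282), which is middle-sized. The one in the lower slot fits the description. I'll confirm it with enlarged crops.

```bash
python3 - <<'E'
import cv2
from plant import capture
a=capture("top")[:,:,::-1]; b=capture("scene")[:,:,::-1]
cv2.imwrite("pics/top_raw.png",a); cv2.imwrite("pics/scene_raw.png",b)
cv2.imwrite("pics/topc.png",cv2.resize(a[130:260,210:410],None,fx=4,fy=4,interpolation=cv2.INTER_CUBIC))
cv2.imwrite("pics/scenec.png",cv2.resize(b[190:290,205:365],None,fx=5,fy=5,interpolation=cv2.INTER_CUBIC))
E
```

```text
(no output)
```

View pics/topc.png

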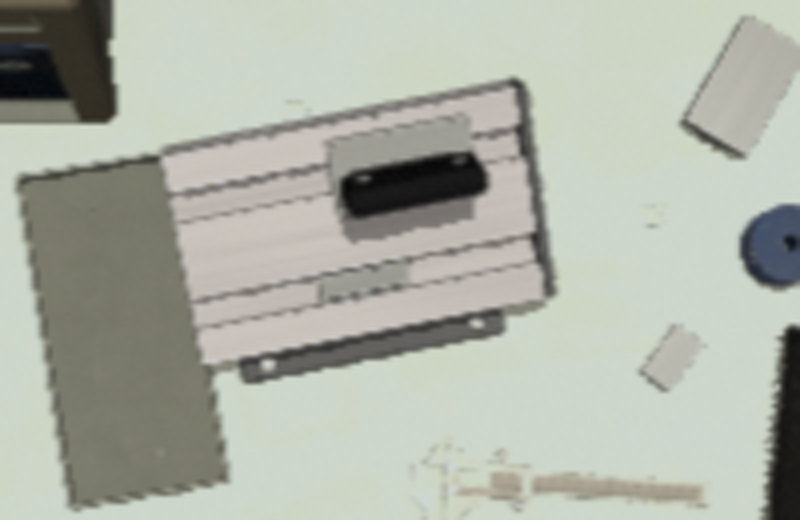

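View pics/scenec.png

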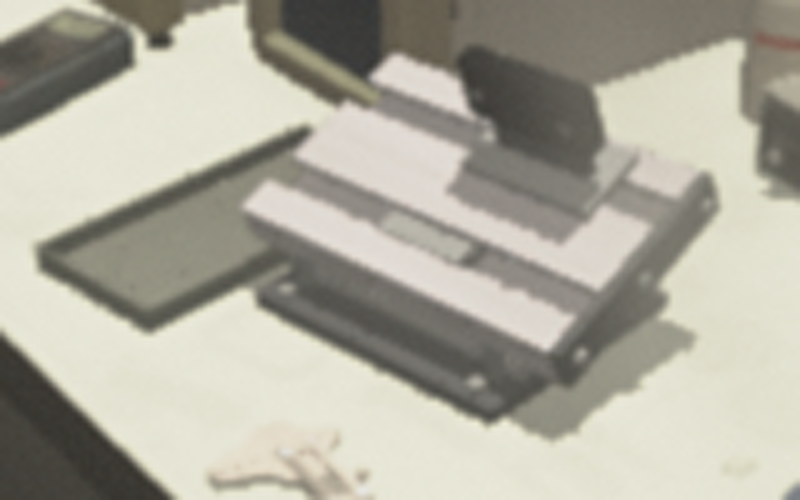

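The crops confirm it. The middle-sized piece sits in the lower slot at top crop (320–408, 265–300), and the two table blocks are the large and small decoys. The bed's corners and slot mouths are clear in both views, so I'll fit position and yaw by reprojection of those points.

```bash
cat > h.py <<'E'
import numpy as np, cv2
from scipy.optimize import least_squares
from scipy.spatial.transform import Rotation as R
from plant import r, capture, camera_model, job
CM={n:camera_model(n) for n in("scene","top")}
def proj(n,P):
    c=CM[n]; return cv2.projectPoints(np.array(P,float).reshape(-1,3),c["rvec"],c["tvec"],c["camera_matrix"],np.array([c["k1"],0,0,0]))[0][:,0]
def ray(n,p):
    c=CM[n]; u=cv2.undistortPoints(np.array([[p]],float),c["camera_matrix"],np.array([c["k1"],0,0,0]))[0,0]
    M=cv2.Rodrigues(c["rvec"])[0]; return -M.T@c["tvec"], M.T@np.array([*u,1])
def tocrop(p,x0,y0,f): return (np.array(p)+.5)/f-.5+[x0,y0]
def Rb(yaw,t=22): # bed: x up the slope
    return R.from_euler('xyz',[0,-t,yaw],degrees=True).as_matrix()
def plane(n,p,B,Rm,h): # ray onto bed-plane z=h, in bed coordinates
    o,d=ray(n,p); o=Rm.T@(o-B); d=Rm.T@d; return (o+d*(h-o[2])/d[2])[:2]
E
cat > fit.py <<'E'
from h import *
T={(75,120):(163,150),(-75,120):(204,364),(49,120):(170,195),(27,120):(178,222),(-27,120):(193,300),(-49,120):(199,328),(75,-120):(516,84),(-75,-120):(546,297)}
S={(75,120):(402,54),(-75,120):(243,208),(49,120):(372,80),(27,120):(345,102),(-27,120):(295,152),(-49,120):(265,180),(-75,-120):(555,352)}
tp=np.array([tocrop(v,210,130,4) for v in T.values()]); sp=np.array([tocrop(v,205,190,5) for v in S.values()])
tm=np.array([[*k,0] for k in T])/1e3; sm=np.array([[*k,0] for k in S])/1e3
def res(q):
    M=Rb(q[3],q[4] if len(q)>4 else 22); f=lambda m:q[:3]+m@M.T
    return np.r_[(proj("top",f(tm))-tp).ravel(),(proj("scene",f(sm))-sp).ravel()]
for q0 in([.6,-.1,.1,10],[.6,-.1,.1,10,22]):
    s=least_squares(res,q0,loss='soft_l1'); print(s.x.round(4),np.abs(res(s.x)).round(1))
    if len(q0)==4: np.save("bed.npy",s.x)
q=np.load("bed.npy");M=Rb(q[3]);B=q[:3]
tc=lambda p:tocrop(p,210,130,4); sc=lambda p:tocrop(p,205,190,5)
print("sole top z8, top view",[(plane("top",tc(p),B,M,.008)*1e3).round(1) for p in[(328,140),(468,115)]])
print("sole corner scene",[(plane("scene",sc(p),B,M,.008)*1e3).round(1) for p in[(638,152),(588,210)]])
print("grip top z78",[(plane("top",tc(p),B,M,.078)*1e3).round(1) for p in[(342,177),(484,155),(350,215),(488,187)]])
print("offcut z-3",[(plane("top",tc(p),B,M,-.003)*1e3).round(1) for p in[(320,282),(322,302),(408,265),(409,285)]])
print("offcut scene",[(plane("scene",sc(p),B,M,-.003)*1e3).round(1) for p in[(395,212),(382,230),(478,242),(465,262)]])
for n in("lower","upper"): print(n,B+M@[(-.038 if n=="lower" else .038),.12,0])
E
python3 fit.py
```

```text
[ 0.5838 -0.0864  0.0807 11.1128] [0.1 1.3 0.2 0.2 0.  0.6 0.4 0.4 0.4 0.2 0.4 0.4 0.  0.4 0.2 0.2 0.8 0.1
 0.5 0.2 0.1 0.2 1.2 0.2 0.2 0.8 1.6 0.1 0.2 0. ]
[ 0.5839 -0.0864  0.0806 11.1172 21.404 ] [0.1 1.2 0.2 0.3 0.  0.7 0.4 0.4 0.4 0.2 0.3 0.4 0.  0.3 0.3 0.1 0.8 0.1
 0.5 0.3 0.2 0.1 1.2 0.1 0.2 0.8 1.6 0.2 0.2 0.2]
sole top z8, top view [array([65.3, 10.7]), array([ 63.5, -84. ])]
sole corner scene [array([ 63.7, -80.3]), array([ 13.2, -80.7])]
grip top z78 [array([57.2, 11.5]), array([ 53.2, -80. ]), array([31.6, 10.6]), array([ 32. , -79.4])]
offcut z-3 [array([-33.8,  32. ]), array([-48.1,  33. ]), array([-34.2, -29.3]), array([-48.4, -27.7])]
offcut scene [array([-33.2,  32.4]), array([-48.2,  30.2]), array([-29., -29.]), array([-44.8, -31.7])]
lower [0.52609297 0.02452258 0.0664692 ]
upper [0.59523768 0.03810428 0.0949393 ]
```

Both views agree: the free tilt fit gives 21.4° against 22°. Measured values in bed coordinates:
- **Offcut:** y from about -30 to +32, centre y about +1.5.
- **Scraper:** centre at (38, -34.5) mm.

The tool can only turn about the vertical, so the scraper will come upright in the jaws when gripped. It should settle back to 22° when released. Next I'll work out the approach.

```bash
cat >> h.py <<'E'
def bed():
    q=np.load("bed.npy"); return q[:3],Rb(q[3]),q[3]
def go(x,y,dz,off=0.,yaw=None):
    """TCP over bed-face point (x,y) mm: off mm horizontally uphill, dz mm above the point vertically"""
    B,M,w=bed(); st=r.get_state(); p=st["tcp_pos"]; yw=st["eef_rot"][2]
    h=np.array([np.cos(np.radians(w)),np.sin(np.radians(w)),0])
    t=B+M@[x/1e3,y/1e3,0]+h*off/1e3+[0,0,dz/1e3]
    d=R.from_euler('xyz',[180,0,yw],degrees=True).as_matrix().T@(t-p)
    tw=(w-90) if yaw is None else yaw; dy=(yw-tw+180)%360-180
    print("t",round(st["time_s"],2),"tcp",p.round(4),"target",t.round(4),"rpy",st["eef_rot"].round(1),"units",(d/.12).round(3),"turn",round(dy/360,4),"F",st["contact_force"].round(1),"w",round(st["gripper_width"],4))
E
python3 -c "
from h import *
go(38,-34.5,46,-4); go(38,-34.5,120,-4)"
```

```text
t 0.2 tcp [0.159  0.6557 0.237 ] target [ 0.6211 -0.1143  0.1409] rpy [179.9  -0.  -13.6] units [5.255 5.329 0.8  ] turn 0.1813 F [-0.7  0.4 -0.4] w 0.0876
t 0.2 tcp [0.159  0.6557 0.237 ] target [ 0.6211 -0.1143  0.2149] rpy [179.9  -0.  -13.6] units [5.255 5.329 0.184] turn 0.1813 F [-0.7  0.4 -0.4] w 0.0876
```

Request:
{"op": "drive_tool", "data": {
  "increments": [
    [[1,0.33,0.35,0,0],[1,0.65,0.7,0,0],[1,0.95,1,0,0]]
  ]
}}

```text
time_s: 0.57
tcp_pos: [0.2421, 0.5107, 0.2374]
eef_rot: [180.0, -0.0, -13.6]
contact_force: [1.4, 0.8, -0.2]
gripper_width: 0.0876
gripper_force: 0.0
```

Request:
{"op": "drive_tool", "data": {
  "increments": [
    [[1,0.33,0.35,0,0],[1,0.65,0.7,0,0],[1,0.95,1,0,0]]
  ]
}}

```text
time_s: 0.95
tcp_pos: [0.3246, 0.3671, 0.2377]
eef_rot: [-180.0, -0.0, -13.6]
contact_force: [0.7, 0.2, 1.0]
gripper_width: 0.0875
gripper_force: 0.0
```

Request:
{"op": "drive_tool", "data": {
  "increments": [
    [[1,0.33,0.35,0,0],[1,0.65,0.7,0,0],[1,0.95,1,0,0]]
  ]
}}

```text
time_s: 1.32
tcp_pos: [0.4071, 0.2237, 0.2378]
eef_rot: [-180.0, -0.0, -13.6]
contact_force: [0.9, 0.6, -0.1]
gripper_width: 0.0874
gripper_force: 0.0
```

Request:
{"op": "drive_tool", "data": {
  "increments": [
    [[1,0.2,0.33,0,0.03],[1,0.4,0.66,0,0.06],[1,0.6,1,0,0.09],[1,0.6,1,0,0.12],[1,0.6,1,0,0.147]]
  ]
}}

```text
time_s: 1.95
tcp_pos: [0.4483, 0.091, 0.2375]
eef_rot: [180.0, 0.0, -67.0]
contact_force: [-0.9, -0.3, -0.0]
gripper_width: 0.0873
gripper_force: 0.0
```

```bash
python3 -c "
from h import *
go(38,-34.5,120,-4)"
```

```text
t 1.95 tcp [0.4483 0.091  0.2375] target [ 0.6211 -0.1143  0.2149] rpy [180.   0. -67.] units [ 2.138 -0.656  0.188] turn 0.033 F [-0.9 -0.3 -0. ] w 0.0873
```

Request:
{"op": "drive_tool", "data": {
  "increments": [
    [[1,0.4,-0.15,0,0.02],[1,0.8,-0.3,0,0.033],[1,1,-0.3,0,0.033]]
  ]
}}

```text
time_s: 2.33
tcp_pos: [0.5304, -0.0053, 0.237]
eef_rot: [180.0, -0.0, -78.6]
contact_force: [0.7, 0.9, -0.9]
gripper_width: 0.0877
gripper_force: 0.0
```

```bash
python3 -c "
from h import *
go(38,-34.5,120,-4)"
```

```text
t 2.33 tcp [ 0.5304 -0.0053  0.237 ] target [ 0.6211 -0.1143  0.2149] rpy [180.   -0.  -78.6] units [ 1.04  -0.561  0.184] turn 0.0009 F [ 0.7  0.9 -0.9] w 0.0877
```

Request:
{"op": "drive_tool", "data": {
  "increments": [
    [[1,0.4,-0.2,0.05,0],[1,0.8,-0.4,0.15,0],[1,1,-0.56,0.18,0.001],[1,1,-0.56,0.18,0.001]]
  ]
}}

```text
time_s: 2.82
tcp_pos: [0.6196, -0.1095, 0.2143]
eef_rot: [179.9, 0.0, -78.9]
contact_force: [-0.7, 1.2, -0.6]
gripper_width: 0.0878
gripper_force: 0.0
```

```bash
python3 -c "
from h import *
go(38,-34.5,46,-4)
a=capture('scene')[:,:,::-1];b=capture('top')[:,:,::-1]
cv2.imwrite('pics/g1.png',np.vstack([cv2.resize(a[150:250,225:385],(480,300)),cv2.resize(b[120:220,230:390],(480,300))]))"
```

```text
t 2.83 tcp [ 0.6196 -0.1095  0.2143] target [ 0.6211 -0.1143  0.1409] rpy [179.9   0.  -78.9] units [ 0.042 -0.005  0.611] turn -0.0001 F [-0.7  1.2 -0.6] w 0.0878
```

View pics/g1.png

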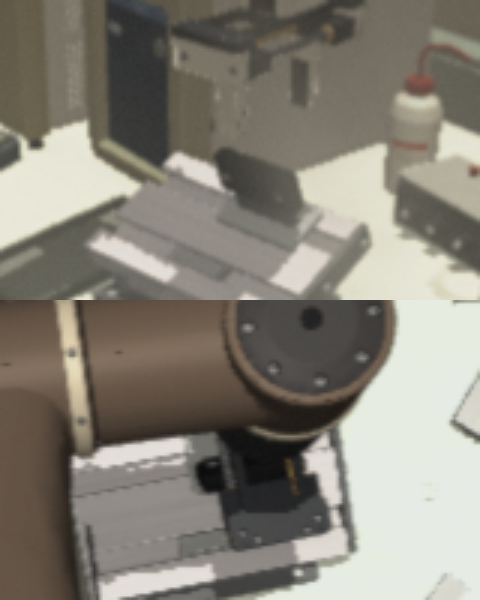

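The open jaws straddle the bar, seen in both views (bar at (260,185) upper, (210,475) lower). I'll descend and close.

Request:
{"op": "drive_tool", "data": {
  "increments": [
    [[1,0.04,0,0.2,0],[1,0.04,0,0.4,0],[1,0.04,0,0.61,0],[1,0.04,0,0.61,0]]
  ]
}}

```text
time_s: 3.42
tcp_pos: [0.6183, -0.1117, 0.1416]
eef_rot: [179.8, 0.0, -78.7]
contact_force: [0.5, -0.5, 0.4]
gripper_width: 0.0873
gripper_force: 0.0
```

Request:
{"op": "drive_tool", "data": {
  "increments": [
    [[0,0,0,0,0],[-0.3,0,0,0,0],[-0.5,0,0,0,0],[-0.7,0,0,0,0],[-0.7,0,0,0,0]]
  ],
  "squeeze": 25
}}

```text
time_s: 4.05
tcp_pos: [0.6193, -0.1129, 0.1437]
eef_rot: [180.0, -0.0, -78.8]
contact_force: [-2.8, -1.6, 3.2]
gripper_width: 0.0433
gripper_force: 1.5
```

Request:
{"op": "drive_tool", "data": {
  "increments": [
    [[-1,0,0,0,0],[-1,0,0,0,0],[-1,0,0,0,0],[-1,0,0,0,0]]
  ]
}}

```text
time_s: 4.55
tcp_pos: [0.6202, -0.1125, 0.1429]
eef_rot: [-180.0, -0.0, -78.8]
contact_force: [-2.4, -0.4, 3.0]
gripper_width: 0.02
gripper_force: 25.0
```

The opening is exactly 20 mm, so the bar is aligned flat in the jaws. Now I'll lift and look.

Request:
{"op": "drive_tool", "data": {
  "increments": [
    [[-1,0,0,-0.1,0],[-1,0,0,-0.2,0],[-1,0,0,-0.33,0],[-1,0,0,-0.46,0],[-1,0,0,-0.46,0]]
  ],
  "squeeze": 45
}}

```text
time_s: 5.18
tcp_pos: [0.621, -0.1126, 0.2001]
eef_rot: [-179.8, -0.0, -78.8]
contact_force: [0.5, -0.4, -3.6]
gripper_width: 0.0198
gripper_force: 45.0
```

```bash
python3 -c "
from h import *
go(-38,-88,100,0)
a=capture('scene')[:,:,::-1]
cv2.imwrite('pics/g2.png',cv2.resize(a[150:290,205:385],(720,560),interpolation=cv2.INTER_CUBIC))"
```

```text
t 5.17 tcp [ 0.621  -0.1126  0.2001] target [ 0.5662 -0.1796  0.1665] rpy [-179.8   -0.   -78.8] units [0.459 0.556 0.28 ] turn 0.0003 F [ 0.5 -0.4 -3.6] w 0.0198
```

View pics/g2.png

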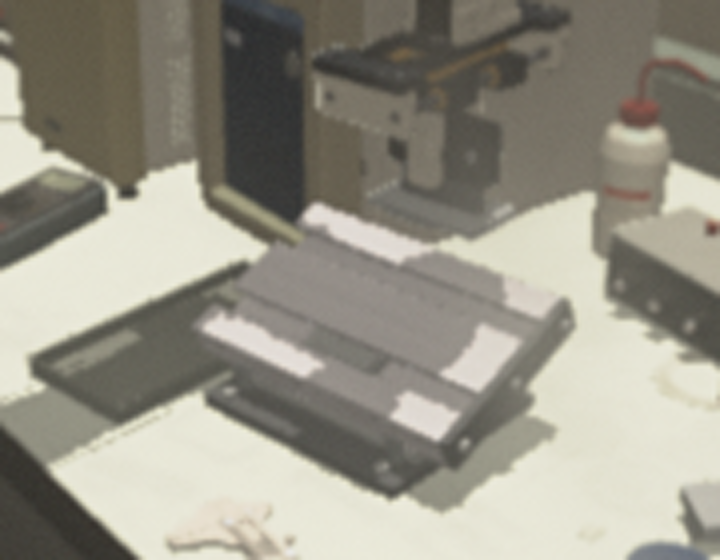

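The scraper is held level and clear, with its sole at about (430,210), and the force reads about 3.5 N, which matches its weight. Next I'll go over the lower slot behind the offcut.

```bash
python3 -c "
from h import *
go(-9.5,-86,78,-27);go(-9.5,-86,40,-27)"
```

```text
t 5.22 tcp [ 0.6203 -0.1125  0.1989] target [ 0.5652 -0.1777  0.1551] rpy [-179.9    0.   -78.8] units [0.444 0.556 0.364] turn 0.0003 F [-0.8 -0.6 -3.9] w 0.0201
t 5.22 tcp [ 0.6203 -0.1125  0.1989] target [ 0.5652 -0.1777  0.1171] rpy [-179.9    0.   -78.8] units [0.444 0.556 0.681] turn 0.0003 F [-0.8 -0.6 -3.9] w 0.0201
```

Request:
{"op": "drive_tool", "data": {
  "increments": [
    [[-1,0.1,0.15,0,0],[-1,0.25,0.3,0.1,0],[-1,0.4,0.5,0.2,0],[-1,0.44,0.556,0.36,0],[-1,0.44,0.556,0.36,0]]
  ]
}}

```text
time_s: 5.85
tcp_pos: [0.562, -0.1787, 0.1526]
eef_rot: [179.8, 0.1, -78.9]
contact_force: [-0.3, 0.2, -3.8]
gripper_width: 0.0199
gripper_force: 45.0
```

```bash
python3 -c "
from h import *
go(-9.5,-86,40,-27)
a=capture('scene')[:,:,::-1];b=capture('top')[:,:,::-1]
cv2.imwrite('pics/g3.png',np.hstack([cv2.resize(a[190:290,265:365],(400,400),interpolation=cv2.INTER_CUBIC),cv2.resize(b[140:240,290:390],(400,400),interpolation=cv2.INTER_CUBIC)]))"
```

```text
t 5.85 tcp [ 0.562  -0.1787  0.1526] target [ 0.5652 -0.1777  0.1171] rpy [ 1.798e+02  1.000e-01 -7.890e+01] units [-0.002 -0.028  0.295] turn -0.0001 F [-0.3  0.2 -3.8] w 0.0199
```

View pics/g3.png

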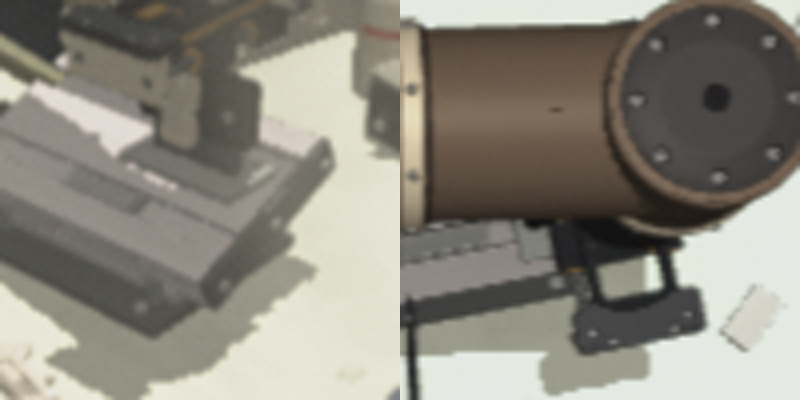

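Both views show the sole hanging just above the lower slot, behind the offcut. I'll check predicted sole corners against the picture before lowering.

```bash
python3 -c "
from h import *
B,M,w=bed();p=r.get_state()['tcp_pos'];Z=R.from_euler('z',w,degrees=True).as_matrix()
for h in(.038,.043,.048):
  P=[p+Z@np.array([x,y-.002,z-h]) for x,y,z in[(-.027,.048,.008),(-.027,-.048,.008),(-.027,-.048,0),(.027,-.048,.008)]]
  print(h,((proj('scene',P)-[265,190]+.5)*4-.5).round(0).tolist())"
```

```text
0.038 [[121.0, 147.0], [232.0, 194.0], [232.0, 204.0], [281.0, 164.0]]
0.043 [[121.0, 153.0], [232.0, 200.0], [231.0, 211.0], [281.0, 170.0]]
0.048 [[120.0, 160.0], [232.0, 207.0], [231.0, 218.0], [280.0, 177.0]]
```

The prediction matches, with the corner at (121,150) and h about 40 mm. Lowering to contact.

Request:
{"op": "drive_tool", "data": {
  "increments": [
    [[-1,0,-0.01,0.08,0],[-1,0,-0.025,0.16,0],[-1,0,-0.025,0.23,0],[-1,0,-0.025,0.25,0],[-1,0,-0.025,0.25,0]]
  ]
}}

```text
time_s: 6.58
tcp_pos: [0.5677, -0.1767, 0.1246]
eef_rot: [180.0, -0.0, -78.8]
contact_force: [-0.4, -0.3, -2.9]
gripper_width: 0.0198
gripper_force: 45.0
```

Request:
{"op": "drive_tool", "data": {
  "increments": [
    [[-1,0,0,0.02,0],[-1,0,0,0.035,0],[-1,0,0,0.05,0],[-1,0,0,0.05,0]]
  ]
}}

```text
time_s: 7.08
tcp_pos: [0.5686, -0.1779, 0.1233]
eef_rot: [-179.8, -0.2, -78.7]
contact_force: [-10.1, 0.5, 25.1]
gripper_width: 0.0197
gripper_force: 45.0
```

```bash
python3 -c "
from h import *
go(-9.5,-86,40,-27)"
```

```text
t 7.08 tcp [ 0.5686 -0.1779  0.1233] target [ 0.5652 -0.1777  0.1171] rpy [-179.8   -0.2  -78.7] units [-0.007  0.027  0.051] turn 0.0005 F [-10.1   0.5  25.1] w 0.0197
```

Contact came about 5 mm early and about 3 mm uphill of target, so the keel may be on the slot's upper lip. I'll back off, shift downhill 5 mm and lower again.

Request:
{"op": "drive_tool", "data": {
  "increments": [
    [[-1,0,0,-0.08,0],[-1,0,0.04,-0.08,0],[-1,0,0.04,-0.03,0],[-1,0,0.04,0.0,0],[-1,0,0.04,0.0,0]]
  ]
}}

```text
time_s: 7.7
tcp_pos: [0.5625, -0.1776, 0.1177]
eef_rot: [179.9, 0.0, -78.8]
contact_force: [0.1, -0.8, -3.8]
gripper_width: 0.02
gripper_force: 45.0
```

```bash
python3 -c "
from h import *
go(-9.5,-86,40,-27)"
```

```text
t 7.7 tcp [ 0.5625 -0.1776  0.1177] target [ 0.5652 -0.1777  0.1171] rpy [179.9   0.  -78.8] units [ 0.005 -0.022  0.004] turn 0.0003 F [ 0.1 -0.8 -3.8] w 0.02
```

It is now 6 mm lower with no contact, so the keel is entering the slot. Continuing.

Request:
{"op": "drive_tool", "data": {
  "increments": [
    [[-1,0,0,0.015,0],[-1,0,0,0.03,0],[-1,0,0,0.04,0],[-1,0,0,0.04,0]]
  ]
}}

```text
time_s: 8.2
tcp_pos: [0.5633, -0.1777, 0.1153]
eef_rot: [-179.9, -0.0, -78.8]
contact_force: [-4.0, 2.2, 6.9]
gripper_width: 0.0198
gripper_force: 45.0
```

Contact is now at the predicted seating height. I'll open the jaws so that the scraper tips back onto the face.

Request:
{"op": "drive_tool", "data": {
  "increments": [
    [[-0.5,0,0,-0.01,0],[-0.3,0,0,-0.01,0],[0,0,0,-0.01,0],[0.4,0,0,-0.01,0],[1,0,0,-0.01,0]]
  ],
  "squeeze": 10
}}

```text
time_s: 8.82
tcp_pos: [0.5629, -0.1777, 0.1151]
eef_rot: [180.0, 0.0, -78.8]
contact_force: [-0.9, -0.1, -0.4]
gripper_width: 0.0556
gripper_force: 0.5
```

Request:
{"op": "drive_tool", "data": {
  "increments": [
    [[1,0,0,-0.01,0],[1,0,0,-0.01,0],[1,0,0,-0.01,0],[1,0,0,-0.01,0]]
  ]
}}

```text
time_s: 9.32
tcp_pos: [0.5633, -0.1777, 0.1165]
eef_rot: [-180.0, -0.0, -78.8]
contact_force: [0.2, 0.1, -0.1]
gripper_width: 0.087
gripper_force: 0.0
```

```bash
python3 -c "
from h import *
go(-38,-86,46,-27)
a=capture('scene')[:,:,::-1];b=capture('top')[:,:,::-1]
cv2.imwrite('pics/g4.png',np.hstack([cv2.resize(a[190:290,265:365],(400,400),interpolation=cv2.INTER_CUBIC),cv2.resize(b[140:240,290:390],(400,400),interpolation=cv2.INTER_CUBIC)]))"
```

```text
t 9.32 tcp [ 0.5633 -0.1777  0.1165] target [ 0.5393 -0.1828  0.1125] rpy [-180.    -0.   -78.8] units [0.003 0.205 0.034] turn 0.0003 F [ 0.2  0.1 -0.1] w 0.087
```

View pics/g4.png

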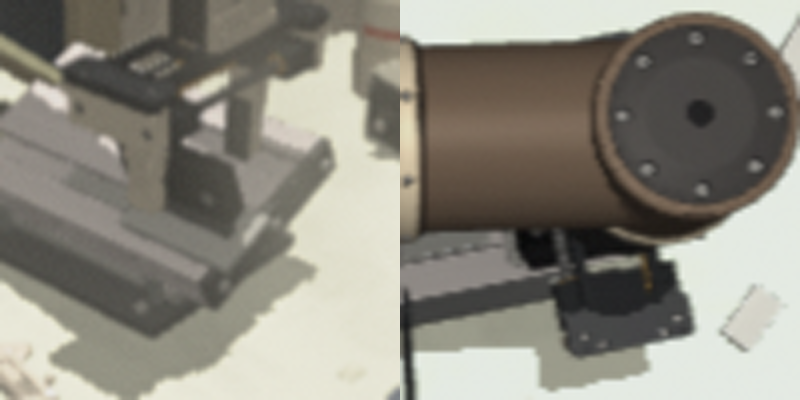

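The scraper has tilted back with its sole flat on the face, at left crop (190,220). I'll raise the tool, go behind the bar and close the fingers.

Request:
{"op": "drive_tool", "data": {
  "increments": [
    [[1,0,0,-0.2,0],[1,0,0,-0.45,0],[1,0,0,-0.75,0],[1,0,0,-0.75,0]]
  ]
}}

```text
time_s: 9.93
tcp_pos: [0.5648, -0.1779, 0.2097]
eef_rot: [-179.7, -0.1, -78.8]
contact_force: [-0.1, -0.4, -1.5]
gripper_width: 0.0876
gripper_force: 0.0
```

```bash
python3 -c "
from h import *
go(-38,-162,120,-14)
go(-38,-162,34,-14)
a=capture('scene')[:,:,::-1]
cv2.imwrite('pics/g5.png',cv2.resize(a[180:290,225:365],(700,550),interpolation=cv2.INTER_CUBIC))"
```

```text
t 9.93 tcp [ 0.5648 -0.1779  0.2097] target [ 0.5667 -0.2549  0.1865] rpy [-1.797e+02 -1.000e-01 -7.880e+01] units [0.632 0.109 0.194] turn 0.0004 F [-0.1 -0.4 -1.5] w 0.0876
t 9.93 tcp [ 0.5648 -0.1779  0.2097] target [ 0.5667 -0.2549  0.1005] rpy [-1.797e+02 -1.000e-01 -7.880e+01] units [0.632 0.109 0.91 ] turn 0.0004 F [-0.1 -0.4 -1.5] w 0.0876
```

View pics/g5.png

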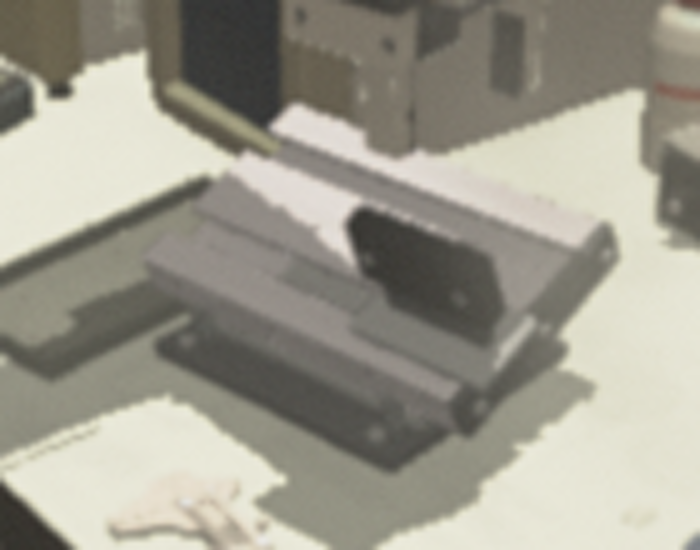

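The scraper stands flat at (430,280), its keel in the lower slot behind the offcut, which is still at (325,290).

Request:
{"op": "drive_tool", "data": {
  "increments": [
    [[-1,0.3,0.05,0,0],[-1,0.63,0.11,0.1,0],[-1,0.63,0.11,0.19,0],[-1,0.63,0.11,0.19,0],[-1,0.63,0.11,0.19,0]]
  ]
}}

```text
time_s: 10.6
tcp_pos: [0.5648, -0.2538, 0.1835]
eef_rot: [180.0, 0.0, -78.7]
contact_force: [0.6, 0.4, -0.3]
gripper_width: 0.043
gripper_force: 0.0
```

Request:
{"op": "drive_tool", "data": {
  "increments": [
    [[-1,0,0,0.2,0],[-1,0,0,0.4,0],[-1,0,0,0.6,0],[-1,0,0,0.7,0],[-1,0,0,0.7,0]]
  ]
}}

```text
time_s: 11.22
tcp_pos: [0.5647, -0.254, 0.0994]
eef_rot: [180.0, 0.0, -78.7]
contact_force: [0.1, 0.0, 0.4]
gripper_width: 0.0003
gripper_force: 0.0
```

```bash
python3 -c "
from h import *
go(-38,-145,34,-14);go(-38,20,34,-14)"
```

```text
t 11.22 tcp [ 0.5647 -0.254   0.0994] target [ 0.5634 -0.2382  0.1005] rpy [180.    0.  -78.7] units [-0.131 -0.015 -0.009] turn 0.0004 F [0.1 0.  0.4] w 0.0003
t 11.22 tcp [ 0.5647 -0.254   0.0994] target [ 0.5316 -0.0763  0.1005] rpy [180.    0.  -78.7] units [-1.506 -0.019 -0.009] turn 0.0004 F [0.1 0.  0.4] w 0.0003
```

Request:
{"op": "drive_tool", "data": {
  "increments": [
    [[-1,-0.06,0,0,0],[-1,-0.12,0,0,0],[-1,-0.17,0,0,0],[-1,-0.23,0,0,0],[-1,-0.29,0,0,0]]
  ]
}}

```text
time_s: 11.85
tcp_pos: [0.5579, -0.2204, 0.1001]
eef_rot: [-180.0, -0.1, -78.8]
contact_force: [-2.4, -5.6, 3.6]
gripper_width: 0.0005
gripper_force: 2.4
```

Request:
{"op": "drive_tool", "data": {
  "increments": [
    [[-1,-0.06,0,0,0],[-1,-0.12,0,0,0],[-1,-0.18,0,0,0],[-1,-0.24,0,0,0],[-1,-0.3,0,0,0]]
  ]
}}

```text
time_s: 12.48
tcp_pos: [0.5508, -0.1851, 0.1]
eef_rot: [180.0, -0.0, -78.8]
contact_force: [-1.5, -5.0, 2.8]
gripper_width: 0.0004
gripper_force: 2.5
```

```bash
python3 -c "
from h import *
go(-38,20,34,-14)
a=capture('scene')[:,:,::-1]
cv2.imwrite('pics/g6.png',cv2.resize(a[180:290,225:365],(700,550),interpolation=cv2.INTER_CUBIC))"
```

```text
t 12.47 tcp [ 0.5508 -0.1851  0.1   ] target [ 0.5316 -0.0763  0.1005] rpy [180.   -0.  -78.8] units [-0.921 -0.02  -0.004] turn 0.0003 F [-1.5 -5.   2.8] w 0.0004
```

View pics/g6.png

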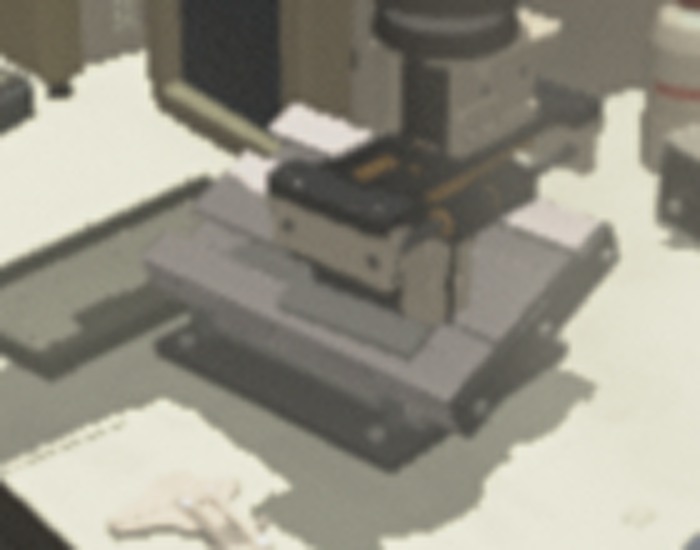

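The offcut is moving ahead of the scraper, at about (255,262), and the scraper stays flat with about 5 N of push. Continuing.

Request:
{"op": "drive_tool", "data": {
  "increments": [
    [[-1,-0.06,0,0,0],[-1,-0.12,0,0,0],[-1,-0.18,0,0,0],[-1,-0.24,0,0,0],[-1,-0.3,0,0,0]]
  ]
}}

```text
time_s: 13.15
tcp_pos: [0.5437, -0.1498, 0.0997]
eef_rot: [180.0, -0.0, -78.8]
contact_force: [-1.9, -5.7, 1.6]
gripper_width: 0.0003
gripper_force: 2.3
```

Request:
{"op": "drive_tool", "data": {
  "increments": [
    [[-1,-0.06,0,0,0],[-1,-0.12,0,0,0],[-1,-0.18,0,0,0],[-1,-0.24,0,0,0],[-1,-0.3,0,0,0]]
  ]
}}

```text
time_s: 13.78
tcp_pos: [0.5365, -0.1144, 0.0996]
eef_rot: [180.0, -0.0, -78.8]
contact_force: [-1.3, -5.3, 2.2]
gripper_width: 0.0001
gripper_force: 2.3
```

Request:
{"op": "drive_tool", "data": {
  "increments": [
    [[-1,-0.04,0,0,0],[-1,-0.08,0,0,0],[-1,-0.12,0,0,0],[-1,-0.16,0,0,0],[-1,-0.2,0,0,0]]
  ]
}}

```text
time_s: 14.4
tcp_pos: [0.532, -0.091, 0.0996]
eef_rot: [180.0, -0.0, -78.8]
contact_force: [-1.1, -4.9, 2.0]
gripper_width: 0.0006
gripper_force: 2.7
```

```bash
python3 -c "
from h import *
go(-38,20,34,-14)
cv2.imwrite('pics/s7.png',capture('scene')[:,:,::-1]);cv2.imwrite('pics/t7.png',capture('top')[:,:,::-1])
a=cv2.imread('pics/scene_raw.png').astype(int);b=cv2.imread('pics/s7.png')
# expected pixel of slot end, tray region
B,M,w=bed()
for p in([-38,120,0],[-38,150,-60]): print(p,proj('scene',B+M@np.array(p)/1e3).round(),proj('top',B+M@np.array(p)/1e3).round())
"
```

```text
t 14.4 tcp [ 0.532  -0.091   0.0996] target [ 0.5316 -0.0763  0.1005] rpy [180.   -0.  -78.8] units [-0.12  -0.021 -0.007] turn 0.0003 F [-1.1 -4.9  2. ] w 0.0006
[-38, 120, 0] [[262. 223.]] [[258. 208.]]
[-38, 150, -60] [[260. 233.]] [[247. 204.]]
```

Request:
{"op": "drive_tool", "data": {
  "increments": [
    [[-1,-0.03,0,0,0],[-1,-0.06,0,0,0],[-1,-0.09,0,0,0],[-1,-0.12,0,0,0],[-1,-0.14,0,0,0]]
  ]
}}

```text
time_s: 15.12
tcp_pos: [0.5289, -0.074, 0.0995]
eef_rot: [180.0, 0.0, -78.8]
contact_force: [-0.6, -2.7, 0.6]
gripper_width: 0.0002
gripper_force: 1.6
```

```bash
python3 -c "
from h import *
go(-38,20,34,-14)
import time
for n,(x,y) in {'scene':(262,223),'top':(258,208)}.items():
  a=capture(n)[:,:,::-1]; o=cv2.imread(f'pics/{n}_raw.png'); p=cv2.imread('pics/%s7.png'%n[0])
  cv2.imwrite('pics/%s8.png'%n[0],a)
  for q,l in((o,'vs start'),(p,'vs prev')):
    m=(np.abs(a.astype(int)-q).max(2)>18).astype('uint8'); m[:, :200]=0
    k,_,s,c=cv2.connectedComponentsWithStats(m[150:290,190:300].copy())
    print(n,l,[(s[i].tolist(),(c[i]+[190,150]).round().tolist()) for i in range(1,k) if s[i][4]>15])
"
```

```text
t 15.12 tcp [ 0.5289 -0.074   0.0995] target [ 0.5316 -0.0763  0.1005] rpy [180.    0.  -78.8] units [ 0.023 -0.019 -0.008] turn 0.0003 F [-0.6 -2.7  0.6] w 0.0002
scene vs start [([26, 0, 84, 101, 3161], [273.0, 210.0]), ([80, 29, 4, 17, 61], [272.0, 187.0]), ([10, 78, 31, 33, 460], [213.0, 245.0]), ([48, 96, 50, 30, 774], [262.0, 261.0])]
scene vs prev [([74, 0, 6, 16, 38], [268.0, 157.0]), ([78, 0, 32, 91, 929], [286.0, 200.0]), ([76, 20, 4, 9, 16], [267.0, 175.0]), ([80, 28, 4, 18, 64], [272.0, 187.0]), ([57, 47, 31, 21, 206], [258.0, 204.0]), ([58, 71, 16, 4, 48], [256.0, 223.0]), ([57, 76, 6, 5, 16], [249.0, 228.0]), ([10, 78, 29, 21, 147], [212.0, 237.0]), ([56, 82, 8, 5, 27], [249.0, 234.0]), ([100, 91, 9, 11, 55], [293.0, 246.0]), ([19, 102, 20, 10, 87], [218.0, 257.0]), ([48, 104, 19, 15, 68], [248.0, 262.0]), ([76, 116, 25, 11, 113], [278.0, 272.0])]
top vs start [([10, 0, 100, 140, 11705], [249.0, 220.0]), ([60, 129, 5, 11, 31], [252.0, 284.0])]
top vs prev [([92, 15, 18, 49, 376], [292.0, 190.0]), ([10, 16, 85, 124, 2000], [241.0, 223.0]), ([94, 66, 16, 34, 279], [293.0, 233.0]), ([66, 72, 18, 5, 34], [264.0, 224.0]), ([61, 89, 12, 37, 190], [256.0, 260.0]), ([67, 94, 15, 4, 23], [265.0, 245.0]), ([10, 117, 3, 23, 47], [201.0, 278.0]), ([72, 116, 3, 9, 22], [263.0, 270.0]), ([67, 129, 5, 11, 40], [259.0, 284.0])]
```

The push force halved, so the offcut has probably left the slot. I'll back off, raise the tool and swing right to check.

Request:
{"op": "drive_tool", "data": {
  "increments": [
    [[-1,0.1,0,0,0],[-1,0.25,0,0,0],[-1,0.25,0,-0.3,0],[-1,0.25,0,-0.7,0],[-1,0.25,0,-1,0]]
  ]
}}

```text
time_s: 15.85
tcp_pos: [0.5355, -0.105, 0.2216]
eef_rot: [-179.9, -0.0, -78.8]
contact_force: [0.5, -0.1, -0.9]
gripper_width: 0.0007
gripper_force: 0.0
```

Request:
{"op": "drive_tool", "data": {
  "increments": [
    [[-1,0.4,0,0,0],[-1,0.8,0,0,0],[-1,1,0,0,0]]
  ]
}}

```text
time_s: 16.23
tcp_pos: [0.5583, -0.2247, 0.2194]
eef_rot: [-180.0, -0.0, -78.9]
contact_force: [-1.2, 0.8, -0.5]
gripper_width: 0.0008
gripper_force: 0.0
```

Request:
{"op": "drive_tool", "data": {
  "increments": [
    [[-1,0.4,0,0,0],[-1,0.8,0,0,0],[-1,1,0,0,0]]
  ]
}}

```text
time_s: 16.6
tcp_pos: [0.5812, -0.3426, 0.2188]
eef_rot: [180.0, 0.0, -78.9]
contact_force: [0.4, 0.9, -0.0]
gripper_width: 0.0005
gripper_force: 0.0
```

Request:
{"op": "drive_tool", "data": {
  "increments": [
    [[-1,0.4,0,0,0],[-1,0.8,0,0,0],[-1,1,0,0,0],[-1,1,0,0,0]]
  ]
}}

```text
time_s: 17.1
tcp_pos: [0.6041, -0.4592, 0.2181]
eef_rot: [179.9, 0.1, -78.9]
contact_force: [-0.2, -0.4, -0.7]
gripper_width: 0.0004
gripper_force: 0.0
```

```bash
python3 -c "
from h import *
go(-38,20,34,-14)
a=capture('top')[:,:,::-1]; cv2.imwrite('pics/t9.png',a); o=cv2.imread('pics/top_raw.png')
cv2.imwrite('pics/s9.png',capture('scene')[:,:,::-1])
m=(np.abs(a.astype(int)-o).max(2)>18).astype('uint8')
k,l,s,c=cv2.connectedComponentsWithStats(m[:275])
for i in range(1,k):
  if s[i][4]>12: print(s[i].tolist(),a[:275][l==i].mean(0).round())
print(a[150:275:6,215:270:3].mean(2).astype(int))
"
```

```text
t 17.1 tcp [ 0.6041 -0.4592  0.2181] target [ 0.5316 -0.0763  0.1005] rpy [ 1.799e+02  1.000e-01 -7.890e+01] units [-3.248 -0.02   0.98 ] turn -0.0001 F [-0.2 -0.4 -0.7] w 0.0004
[0, 0, 560, 275, 109828] [165. 175. 174.]
[128, 0, 94, 47, 3903] [122. 131. 131.]
[328, 0, 21, 1, 21] [118. 124. 118.]
[364, 0, 47, 1, 47] [131. 136. 129.]
[411, 0, 51, 42, 2022] [147. 151. 142.]
[236, 3, 173, 2, 226] [124. 130. 124.]
[406, 45, 22, 4, 42] [114. 134. 139.]
[429, 46, 22, 4, 39] [119. 140. 144.]
[412, 52, 5, 4, 17] [133. 154. 157.]
[435, 53, 11, 4, 23] [120. 141. 145.]
[487, 54, 41, 4, 154] [155. 163. 162.]
[489, 59, 9, 4, 27] [139. 152. 154.]
[507, 59, 10, 4, 29] [132. 145. 147.]
[111, 82, 11, 32, 226] [162. 165. 160.]
[352, 99, 14, 14, 134] [172. 190. 192.]
[111, 109, 11, 17, 113] [167. 168. 163.]
[111, 121, 11, 18, 113] [159. 161. 156.]
[123, 120, 10, 16, 94] [160. 162. 157.]
[123, 132, 10, 15, 92] [157. 159. 154.]
[56, 168, 21, 2, 22] [ 91. 121. 126.]
[78, 168, 31, 2, 51] [ 91. 121. 126.]
[488, 184, 8, 7, 13] [108. 117. 115.]
[125, 189, 21, 18, 223] [133. 161. 161.]
[512, 201, 12, 12, 67] [
[... 1367 characters left out ...]
 140 140 135 151 147 144 132 138  90 136 154
  127]
 [233 232 229 129 139 138 138 138 139 138 138 139 136 139 141 140 142 233
  232]
 [233 232 231 150 140 140 141 141 140 140 139 139 140 139 139 139 142 231
  233]
 [232 232 232 203 138 139 137 137 138 143 140 139 140 140 139 139 139 190
  233]
 [232 232 232 229 120 142 140 139 138 139 139 139 138 139 140 138 139 154
  233]
 [233 233 233 233 138 138 139 138 140 136 136 117 155 140 145 227 230 233
  234]
 [233 233 233 233 231 230 233 233 233 234 233 233 233 233 233 233 234 233
  233]
 [233 233 233 233 233 234 233 233 233 233 233 232 227 229 233 233 233 233
  233]
 [233 233 233 233 233 233 233 233 233 229  61  56  57  54  49  45  53 163
  229]]
```

The exposure has shifted overall, so differencing is useless. There is an object next to the slot end at columns 245–254, rows 210–222. I need its height from both views.

```bash
python3 -c "
from h import *
B,M,w=bed()
g=lambda f:cv2.imread(f).mean(2).astype(int)
t=g('pics/t9.png');s=g('pics/s9.png')
print('top cols238-272 rows203-232')
for y in range(203,232): print(y,*['%3d'%v for v in t[y,238:272]])
print('scene cols 232-276 rows 210-246')
for y in range(208,248): print(y,*['%3d'%v for v in s[y,228:274]])
for P in([-38,120,0],[-49,125,8],[-65,124,8],[-65,124,0],[-11,124,8]): print(P,proj('top',B+M@np.array(P)/1e3).round(1),proj('scene',B+M@np.array(P)/1e3).round(1))
"
```

```text
top cols238-272 rows203-232
203 136 137 137 137 138 139 140 139 140 139 138 137 137 137 137 137 128 149 179 180 181 182 182 183 182 181 182 182 182 183 184 183 181 182
204 136 138 137 137 138 139 139 138 140 138 140 140 138 137 137 137 139 158 179 181 181 181 182 182 182 183 183 183 182 182 183 183 178 177
205 136 136 136 138 138 138 138 139 138 142 149 151 145 139 136 136 139 158 178 182 182 183 181 182 182 182 182 179 178 177 176 173 155 128
206 135 137 136 137 137 138 138 138 135 157 172 161 155 149 136 127 135 134 155 179 182 182 182 180 178 177 175 156 128 116 100  88  77  61
207 135 136 138 138 138 138 137 137 140 143 158 171 168 158 153 149 135 123 154 183 184 184 181 159 129 111  91  80  65  54  42  30  27  24
208 135 135 137 139 139 138 138 139 147 153 152 151 161 166 155 157 151 137 153 181 181 176 162 118  69  51  37  28  23  19  21  18  17  13
209 135 135 137 137 138 137 137 140 147 152 156 172 178 157 161 166 153 156 171 181 153 108  79  54  42  47  40  21  16  15  15  17  16  17
210 134 135 137 138 137 137 137 142 149 152 150 150 163 165 155 163 165 163 159 134  80  42 
[... 10069 characters left out ...]
90  86  86  85  91  98 112 126 132 131 119 104  92  82  90  90  92  93 100 105 108 104 106 108
246 138 142 142 140 143 142 142 143 143 142 145 145 146 143 145 143 137 125 110  98  94  86  86  86  88  99 113 127 131 131 119 105  95  91  91  90  88  90  92  91  91  97 100 103 104 102
247 139 140 139 135 140 144 145 144 144 144 145 145 146 142 139 125 111  99  92  88  85  83  89  98 111 127 134 134 120 106  96  87  90 103 108 100  88  85  87  84  85  85  90  95  99 102
[-38, 120, 0] [[258.3 208.2]] [[261.5 223.1]]
[-49, 125, 8] [[257.4 213.3]] [[257.3 223.2]]
[-65, 124, 8] [[258.9 218.7]] [[254.2 226.7]]
[-65, 124, 0] [[258.7 217.8]] [[255.  228.4]]
[-11, 124, 8] [[255.1 200. ]] [[265.5 215.3]]
```

```bash
python3 -c "
from h import *
B,M,w=bed()
def gp(p,z):
  o,d=ray('top',p); return o+d*(z-o[2])/d[2]
for p in[(248,205.5),(257,209),(243,221),(251,225.5),(250,215)]:
  for z in(.01,.06):
    P=gp(p,z); print(p,z,P.round(3),'bed',((M.T@(P-B))*1e3).round(),'scene',proj('scene',P).round(1))
P=gp((257,209),.01);Q=gp((248,205.5),.01);S=gp((251,225.5),.01);print('short',np.linalg.norm(P-Q),'long',np.linalg.norm(P-S))
# tray corners at rim height
a=cv2.imread('pics/scene_raw.png').mean(2).astype(int);b=cv2.imread('pics/s9.png').mean(2).astype(int)
print('start')
for y in range(216,236): print(y,*['%3d'%v for v in a[y,240:268]])
"
```

```text
(248, 205.5) 0.01 [0.538 0.054 0.01 ] bed [-43. 147. -59.] scene [[260. 234.]]
(248, 205.5) 0.06 [0.534 0.053 0.06 ] bed [-28. 146. -11.] scene [[258.8 220.9]]
(257, 209) 0.01 [0.528 0.029 0.01 ] bed [-57. 124. -53.] scene [[261.8 238.1]]
(257, 209) 0.06 [0.524 0.028 0.06 ] bed [-41. 124.  -6.] scene [[260.5 224.7]]
(243, 221) 0.01 [0.494 0.068 0.01 ] bed [-80. 169. -44.] scene [[246.2 236.3]]
(243, 221) 0.06 [0.492 0.066 0.06 ] bed [-64. 167.   4.] scene [[245.2 223. ]]
(251, 225.5) 0.01 [0.482 0.046 0.01 ] bed [-96. 150. -38.] scene [[246.6 240.4]]
(251, 225.5) 0.06 [0.48  0.044 0.06 ] bed [-79. 149.  10.] scene [[245.5 226.8]]
(250, 215) 0.01 [0.511 0.049 0.01 ] bed [-68. 147. -49.] scene [[254.  237.2]]
(250, 215) 0.06 [0.508 0.047 0.06 ] bed [-53. 146.  -1.] scene [[252.8 223.9]]
short 0.0272269624085041 long 0.04944093248152782
start
216 224 224 224 224 225 224 224 224 224 223 224 224 224 224 225 224 224 223 221 214 200 178 137 119 100  84 104 157
217 225 223 225 225 224 224 224 223 224 225 224 224 224 225 225 225 222 215 195 166 138 120  96  81  80  93 140 187
218 224 224 224 
[... 1371 characters left out ...]
 171
230 109 123 128 133 135 134 135 133 130 132 135 136 138 157 196 216 218 216 216 215 217 218 217 217 218 217 215 209
231 128 133 135 135 136 138 134 135 133 133 137 135 142 165 200 215 217 217 218 216 216 216 217 217 217 217 218 218
232 137 133 137 135 137 136 136 135 136 134 134 135 135 142 152 174 203 212 217 217 217 217 217 217 217 216 216 218
233 136 136 135 136 137 137 136 135 135 136 138 137 135 130 121 125 148 174 200 211 217 217 217 219 217 217 217 216
234 137 137 136 137 138 137 137 139 138 136 138 136 136 132 121 110 110 123 146 165 199 210 214 219 220 217 218 217
235 135 138 139 137 137 138 138 138 138 138 138 137 138 137 124 113 107 109 110 122 142 159 184 208 216 218 219 218
```

The low-height prediction matches the new edges in the scene view, around columns 244–266, rows 235–243. The high-height region is unchanged from the start. So the offcut lies on the tray floor inside the rim, about 125–169 mm along the bed axis, and the scraper stands in the lower slot. The robot is clear, so I'm handing in.

```bash
python3 -c "
from plant import job
print(job.close_job())"
```

```text
the job is handed in; nothing more can be done
None
```

The job is handed in at about 17 s: the offcut lies in the tray (worked out from pixel values, my 10 picture views being used up), the scraper stands in the lower slot, the fingers never touched the offcut, and the arm stayed clear of the bystanders, though I did not re-measure them.

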